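# Lock the tube-rack sled in its dock with the long pin

## Task

Push the blue tube-rack sled along its rails all the way home against its stop, so that the hole in its tongue lines up between the dock's two lugs. Then take the long pin with the orange grip and push it through all three holes, from the side of the dock on the robot's right, until its grip is up against the lug, and let go of it there. Leave the short blue pin and the other things on the bench where they are.

Things in the scene. Friction and masses are not known exactly. Their poses are not given: they have to be found in the camera images.
- dock: Aluminium dock fixed to the bench: plate 230 (x -140 to +90) by 130 by 12 mm; origin on the bench, mid-lane. x: the way the sled goes home (roughly away from the robot), y left, z up. Dark rails at y +-44 to 52 mm, tops z 24. At x +60 two upright lugs, 34 mm along x, y -24 to -14 and +14 to +24, tops z 70 mm, each with an 11 mm hole along y, axis at x +60, z 55 mm.
- lug_near (a point): Centre of the hole mouth on the outer face of the lug on the dock's -y side (robot's right): the pin goes in here. Dock coordinates (60, -24, 55) mm; axes as the dock's, +y is the way the pin goes in.
- lug_far (a point): Centre of the hole mouth on the outer face of the other lug (the dock's +y side), where the tip comes out: dock coordinates (60, +24, 55) mm; axes as the dock's.
- sled (a joint): Distance of the sled from home, m: 0 = home against its stop, holes in line; starts 0.025 to 0.06, limit 0.07. Blue carrier with a green rack of capped tubes (tops z 57 mm in the dock frame), sliding along the dock's x; cannot lift off, about 2 N friction plus light damping, stays where left.
- tongue_hole (a point): Centre of the 11 mm hole (along y) in the blue tongue at the sled's leading (+x) end; tongue 16 mm thick (y -8 to +8 mm), top at z 69 mm; it slips between the lugs. Home, this point is at (60, 0, 55) mm in the dock frame.
- push_plate (a point): Centre of the outer (-x, robot side) face of the sled's upright blue push plate, 80 mm wide (y), 6 mm thick, from z 14 to 72 mm in the dock frame; this point is at z 43 mm, on the dock's y = 0. At home it lies at dock x = -50 mm. Axes as the dock's. Push it towards +x.
- long_pin: Loose pin, 65 to 105 g: orange block grip with black ribs, 20 (x) by 44 (y) by 28 mm (z), and an 8 mm round steel rod, 66 mm long, from the middle of its +y face, axis 14 mm above the underside; last 10 mm taper to 3.6 mm. Origin: centre of the grip's underside. Lies at the robot's right, rod pointing roughly to its left; may have swapped places with the short pin.
- pin_tip (a point): Tip of the long pin's rod, on its axis: (0, 88, 14) mm in the long pin's frame.
- pin_shoulder (a point): Where the rod leaves the long pin's grip, on its axis: (0, 22, 14) mm in the long pin's frame. Fully home, it lies at lug_near and the tip stands 18 mm out of the far lug.
- short_pin: Bystander: the same grip in blue with a rod only 28 mm long, too short for this job. Origin at the centre of the underside of the grip.
- bottle: Bystander: amber bottle with blue cap, 54 mm diameter, 95 mm tall; origin at the centre of its underside.
- tip_box: Bystander: blue pipette-tip box with red top, 85 by 120 by 59 mm; origin at the centre of its underside.
- pipette: Bystander: grey hand pipette lying on the bench beyond the dock, about 245 mm long along its y, 22 mm high; origin under the middle of its body.
Not all that is in view belongs to the job. Of the things that look like the long_pin, take the one that is farthest to the robot's right at the start.

How it is judged (in metres and radians):
On the way, in this order (a step that is already met when the one before it is completed fails the run):
1. the sled is home, within 4 mm of its stop (value of joint sled below 0.004 m), for 0.2 s.
2. the long pin is through both lugs and the tongue, its grip against the near lug (value of joint sled below 0.004 m and y of pin_tip in the frame of lug_far between 0.012 and 0.03 m and x of pin_tip in the frame of lug_far between -0.008 and 0.008 m and z of pin_tip in the frame of lug_far between -0.008 and 0.008 m and y of pin_shoulder in the frame of lug_near between -0.004 and 0.01 m and x of pin_shoulder in the frame of lug_near between -0.006 and 0.006 m and z of pin_shoulder in the frame of lug_near between -0.006 and 0.006 m and angle between the y axis of long_pin and the y axis of dock, either way round below 0.16 rad), for 0.2 s.
At the end, for the whole second after the job is handed in: Sled within 4 mm of home. Long pin through near lug, tongue and far lug: grip end within 4 mm of the near lug and 6 mm of the hole axis; tip at least 12 mm out of the far lug and within 8 mm of the axis (sideways, height); direction within 0.16 rad. Pin let go, at rest (all of step 2 and linear speed of long_pin below 0.02 m/s and angular speed of long_pin below 0.3 rad/s); the robot touches nothing.
It fails at once if the short pin is moved by more than 30 mm (distance of short_pin from where it was at the start of the episode above 0.03 m).
It fails at once if the bottle is moved by more than 30 mm (distance of bottle from where it was at the start of the episode above 0.03 m).
It fails at once if the tip box is moved by more than 30 mm (distance of tip_box from where it was at the start of the episode above 0.03 m).
It fails at once if the pipette is moved by more than 30 mm (distance of pipette from where it was at the start of the episode above 0.03 m).
It fails at once if the bottle is knocked over (angle between bottle's own z axis and vertical above 0.6 rad).
It also fails if it takes over 61 s, if anything falls off the work surface, if the arm or the gripper's body presses on something with over 40 N, if the wrist force passes 120 N, or if a joint passes its speed limit or range.

## Robot

A 6-joint arm with a two-finger parallel gripper is mounted at the origin on the work surface. World frame = base frame: x ahead of the robot, y to its left, z up, the work surface at z = 0. Lengths are in mm, angles in rad, forces in N, time in s.
With the tool pointing down it reaches from about 275 to 1000 mm from the base axis. Payload 8.4 kg.
Tool frame: the origin (TCP) lies at the very end of the fingers, on their centre line; the grasp point (between the pads) lies 19 mm behind it; z points along the fingers, y is the line along which they close (so a half turn about z gives the same grasp; the last joint's range is limited). The gripper opens to 85 mm and grips with 20 to 120 N. Pads are 22 mm wide; open, the fingers measure 114 mm over their backs; the gripper's body (76 mm by 85 mm) begins 54 mm behind the grasp point. The pads swing forward as they close: fully open they stand 13 mm farther back than shut.
Start: joints at [1.175, 0.353, 1.633, -0, 1.155, -0.002], TCP at [239.811, 577.164, 231.281] pointing down, gripper open.
Joint ranges: [-2.63, 2.63], [-0.92, 2.1], [0.06, 2.66], [-1.3, 4.44], [0, 2.69], [-3.02, 3.02]. Speed limits (rad/s): [2.22, 2.22, 2.79, 3.14, 3.14, 3.14].

## Interface

Orientations are given as [roll, pitch, yaw] about the fixed x, y, z axes, in that order (R = Rz(yaw) Ry(pitch) Rx(roll)).
In Python, from rig import r, vision gives the robot as it stands. The module is installed in compiled form; this text tells all that it offers.
- The arm moves only by the tool play_rows, never from a script. Its argument "steps" is a list of rows, each an object with "delta_pos": the shift along the tool's x, y, z in cm, a list of three; "yaw": the turn about the tool's z in rad; "jaw": the opening in per cent of the stroke, from 0 (shut) to 100 (fully open). A call has exactly 8 rows; each row is the pose to reach, as a shift and turn from the pose commanded when the call began, along the tool's axes at that moment; what a row does not reach only later rows make up. A row lasts 1/10 s, in which the tool goes at most 50 mm and 8.59 degrees, less where a joint would pass 70% of its speed; a pose out of reach is approached as far as the arm can. A call with a gripper value outside its range is refused whole. The fingers move at their own pace and stop on an object; "grip_force" is the grip in N (left out, the last holds). Time passes only in rows, so rows that repeat a pose let the fingers close, or fill a call up. It gives the time, the measured TCP pose, the force, the opening and the grip force at its end, in the units of the state.
- r.sense(): the state, without advancing time (a new reading comes with each control period).
- vision.grab_frame(name): name is "side" or "top"; returns (picture, depth): 480x640x3 uint8, red, green, blue; 480x640 float32, mm along the optical axis (not along the pixel's ray), 0 where there is no reading.
- vision.calibration(name): a dict with "mtx" (3x3 intrinsics, pixels), "extrinsics" (4x4, takes a point from camera to world coordinates). Camera axes: x right, y down, z forward; pixel columns grow to the right and rows downward; lengths in mm; the calibration is good to about 2 mm. A picture is of the moment at which its call begins. calibration takes no time and is no camera call.
- r.sign_off(): hands the job in; it is judged then, once.
Trained networks look in the newest picture that a camera, given by its name, has taken for a name from the list of things; names that differ only in an ending like _2 or _b are one class to them, and where a whole thing is asked for, a point or a joint stands for the part that bears it (a point fixed in the world has none). Each returns a list of dicts, best first, with "conf" (0 to 1); they miss things now and then, are a little off and sometimes report something else, mostly with a low value. They report only what shows in the picture. A call takes as long as a camera call. They do not tell look-alikes from the thing itself.
- vision.cut_out(camera, thing): "region" (480x640 bool, what is visible of it) and "uv" ([column, row] in pixels, amid what is visible of it).
- vision.landmark_of(camera, thing): "uv" ([column, row] in pixels: a listed point, or the origin of a listed thing).
The state is a dict: "clock": time; "qpos": joint angles; "qvel": joint speeds; "joint_efforts": joint torques, N m; "eef_pos": TCP position; "tcp_rot": TCP orientation; "contact_force": force on the tool from outside, world axes, zero at the start; "wrist_torque": the same for the moment, N m; "opening": opening from 0.0 (shut) to 1.0 (fully open); "grasp_force": force on a finger pad.
Only numpy, scipy, OpenCV 4.12 (cv2) and the standard library are available. Lean on these libraries where they do the work, as an engineer would, in place of code of your own. Each camera call takes 0.05 s, during which the arm holds its last target. There are 200 camera calls.

## Working session

There is one attempt and no reset: what is moved stays moved. The work goes in short steps, Python scripts to look and compute and a tool call to move; the robot and the scene stay as the last step left them, time stands still between calls to the robot, and variables do not carry over. Pictures are saved under pics/ and viewed, at most 10 in all, crops included, and the job is handed in when it is done.

Besides the shell and the picture viewer there is one more tool, called after "Call:" by a JSON object that holds its "method" and its "body". play_rows: Moves the arm, as the interface text tells. Its arguments: {"type":"object","properties":{"steps":{"type":"array"},"grip_force":{"type":"number"}},"required":["steps"]}

```bash
mkdir -p pics; cat > h.py <<'E'
import numpy as np,cv2
from rig import r,vision
def ray(cam,uv):
    c=vision.calibration(cam);K=np.array(c["mtx"]);T=np.array(c["extrinsics"])
    d=T[:3,:3]@np.linalg.solve(K,[uv[0],uv[1],1]);return T[:3,3],d
def atz(cam,uv,z):
    o,d=ray(cam,uv);return o+d*(z-o[2])/d[2]
def tri(a,b):
    (o1,d1),(o2,d2)=a,b
    s=np.linalg.lstsq(np.c_[d1,-d2],o2-o1,rcond=None)[0]
    p,q=o1+d1*s[0],o2+d2*s[1];return (p+q)/2,np.linalg.norm(p-q)
def cloud(cam,depth):
    c=vision.calibration(cam);K=np.array(c["mtx"]);T=np.array(c["extrinsics"])
    v,u=np.mgrid[:480,:640]
    P=np.stack([(u-K[0,2])/K[0,0]*depth,(v-K[1,2])/K[1,1]*depth,depth],-1)
    return P@T[:3,:3].T+T[:3,3]
E
python3 - <<'E'
from h import *
np.set_printoptions(precision=1,suppress=True)
for c in("side","top"):
    im,d=vision.grab_frame(c);cv2.imwrite(f"pics/{c}0.png",im[:,:,::-1])
    np.save(f"{c}0.npy",d);P=cloud(c,d)
    print(c,np.array(vision.calibration(c)["extrinsics"])[:3])
    for n in("long_pin","short_pin","lug_near","lug_far","tongue_hole","push_plate","pin_tip","pin_shoulder","dock"):
        for x in vision.landmark_of(c,n)[:3]:
            u,v=np.array(x["uv"]).round().astype(int)
            print(n,round(x["conf"],2),np.array(x["uv"]),P[v,u] if 0<=v<480 and 0<=u<640 else '')
s=r.sense();print(s["clock"],s["tcp_rot"],s["eef_pos"])
E
```

```text
side [[   0.9   -0.3    0.3  348.1]
 [  -0.4   -0.7    0.6 -427.8]
 [  -0.    -0.7   -0.8  672.3]]
long_pin 0.9 [385.3 169.9] [782.3 223.6   6.3]
long_pin 0.89 [295.  189.9] [579.7 247.9   4.5]
long_pin 0.72 [239.5 360.3] [357.5 -86.7  24.4]
short_pin 0.83 [348.2 423.3] [ 465.2 -239.3   29.6]
short_pin 0.62 [336.6 215.3] [601.7  88.5  70.6]
short_pin 0.51 [216.6 173.6] [435.8 307.3  54. ]
lug_near 0.91 [357.8 233.8] [628.1  53.6  42.4]
lug_far 0.68 [338.8 212.8] [608.   93.3  68.6]
tongue_hole 0.94 [331.4 227.2] [580.   67.3  69.5]
tongue_hole 0.62 [319.7 255.4] [543.5  33.3  47.6]
push_plate 0.8 [279.9 264.9] [475.6  54.5  30.2]
pin_tip 0.9 [271.1 214.3] [511.1 208.5  -1.8]
pin_tip 0.8 [428.5 169.9] [873.2 191.1  -0.8]
pin_tip 0.77 [399.6 329.2] [ 615.5 -128.9    0.5]
pin_shoulder 0.93 [395.1 163.6] [798.1 211.9  26.6]
pin_shoulder 0.79 [231.8 364.7] [344.  -85.9  17.4]
pin_shoulder 0.62 [346.  426.1] [ 461.5 -240.9   26.5]
dock 0.67 [321.2 255.5] [544.4  31.1  47. ]
top [[   0.    -1.     0.2  345.7]
 [  -1.    -0.    -0.    52.1]
 [   0.    -0.2   -1.  1407.5]]
long_pin 0.87 [441.
[... 204 characters left out ...]
5] [619.2  55.1  72.8]
lug_far 0.74 [303.8 223. ] [619.7 101.6   9.4]
lug_far 0.67 [448.2 289.8] [ 466.2 -226.7   25.3]
tongue_hole 0.71 [318.8 233. ] [586.8  65.9  63.5]
push_plate 0.26 [319.1 232.6] [586.8  65.9  63.5]
pin_tip 0.83 [400.9 371.2] [ 285.1 -121.8    0.1]
pin_tip 0.82 [274.9 122.9] [865.1 175.7   3.1]
pin_tip 0.75 [407.7 229.1] [ 610.8 -142.1   -4.2]
pin_shoulder 0.59 [242.7 245.6] [563.5 241.2  12.7]
pin_shoulder 0.58 [432.3 222.3] [ 628.8 -199.2   -6.9]
pin_shoulder 0.58 [257.7 147.6] [792.7 211.3  31.9]
dock 0.59 [320.2 253.1] [543.1  63.2  54.3]
dock 0.29 [320.8 232.7] [586.8  61.4  63.7]
dock 0.29 [431. 223.] [ 624.2 -194.9    4.1]
1.0 [-3.1  0.   2.7] [239.8 577.1 231.3]
```

View pics/side0.png

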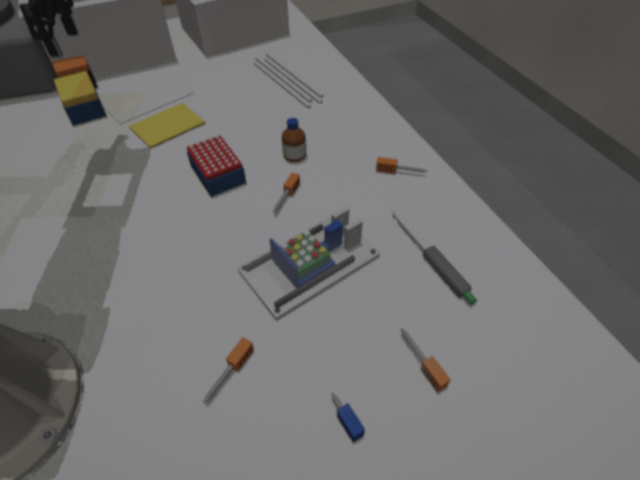

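View pics/top0.png

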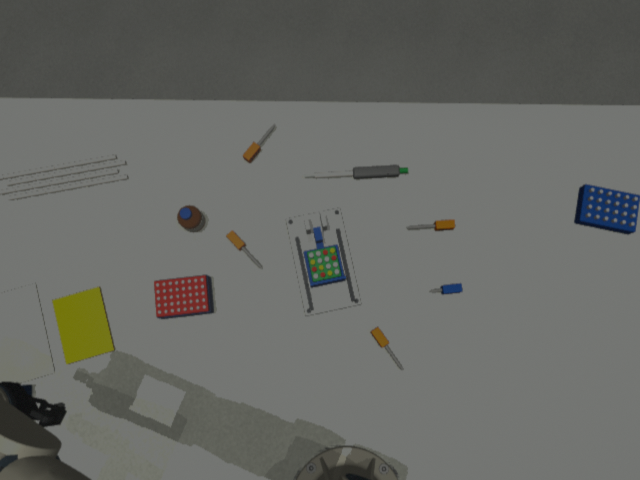

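The side view shows the dock at about (310,260), with its lugs at (345,225). Of the orange pins, the one at (435,372) in side and (445,225) in top is farthest to the robot's right. The short blue pin is at (348,422) in side. Next I'll measure the dock and pin.

```bash
cat > m.py <<'E'
from h import *
np.set_printoptions(precision=1,suppress=True)
for c in("side","top"):
    im=cv2.imread(f"pics/{c}0.png");d=np.load(f"{c}0.npy");P=cloud(c,d)
    hsv=cv2.cvtColor(im,cv2.COLOR_BGR2HSV)
    o=(hsv[...,0]<20)&(hsv[...,1]>130)&(hsv[...,2]>70)&(P[...,1]<-150)&(P[...,0]>500)
    v,u=np.nonzero(o);(cx,cy),wh,a=cv2.minAreaRect(np.c_[u,v].astype(np.float32))
    print(c,"grip px",cx,cy,wh,a,"z28",atz(c,(cx,cy),28),"cloud med",np.median(P[o],0),np.percentile(P[o][:,2],[5,50,95]))
    top=o&(P[...,2]>22); 
    if top.any(): print(" top mean",P[top].mean(0), top.sum())
    g=(hsv[...,2]<95)&(hsv[...,1]<70)&(P[...,0]>430)&(P[...,0]<680)&(P[...,1]>-20)&(P[...,1]<150)&(d>0)
    n,l,s,cen=cv2.connectedComponentsWithStats(g.astype(np.uint8))
    for i in range(1,n):
        if s[i,4]>60:
            v,u=np.nonzero(l==i);W=np.array([atz(c,q,24) for q in zip(u,v)])[:,:2]
            vx,vy,x0,y0=cv2.fitLine(W.astype(np.float32),cv2.DIST_HUBER,0,.01,.01).ravel()
            t=(W-[x0,y0])@[vx,vy];print(" rail",s[i,4],"yaw",np.arctan(vy/vx),"ends",[x0+vx*t.min(),y0+vy*t.min()],[x0+vx*t.max(),y0+vy*t.max()])
    b=(hsv[...,0]>95)&(hsv[...,0]<130)&(hsv[...,1]>120)&(P[...,0]>430)&(P[...,0]<680)&(P[...,1]>-20)&(P[...,1]<150)
    for lo in(60,):
        q=P[b&(P[...,2]>lo)];print(" blue high",len(q),q.mean(0) if len(q) else'',q.min(0) if len(q) else '',q.max(0) if len(q) else'')
    x0,y0,w,h=(230,190,170,130) if c=="side" else (270,195,190,130)
    k=cv2.resize(im[y0:y0+h,x0:x0+w],None,fx=3,fy=3,interpolation=cv2.INTER_CUBIC)
    cv2.imwrite(f"pics/{c}_crop.png",cv2.convertScaleAbs(k,alpha=1.5))
a=cv2.imread("pics/side_crop.png");b=cv2.imread("pics/top_crop.png")
b=cv2.copyMakeBorder(b,0,0,0,0,cv2.BORDER_CONSTANT);W=max(a.shape[1],b.shape[1])
f=lambda k:cv2.copyMakeBorder(k,0,0,0,W-k.shape[1],cv2.BORDER_CONSTANT)
k=np.vstack([f(a),f(b)]);cv2.imwrite("pics/crop1.png",cv2.resize(k,None,fx=.76,fy=.76));print(k.shape)
E
python3 m.py
```

```text
side grip px 437.39263916015625 372.9341735839844 (31.49920654296875, 15.016251564025879) 65.224853515625 z28 [ 617.7 -227.2   28. ] cloud med [ 616.8 -228.2   27.9] [20.6 27.9 29.9]
 top mean [ 616.9 -226.4   27.9] 324
 rail 2258 yaw 0.42037678 ends [np.float64(431.5548482353883), np.float64(-13.458318022026738)] [np.float64(663.1305860433928), np.float64(90.06171615109515)]
 rail 121 yaw 0.22168392 ends [np.float64(553.9760634199758), np.float64(105.3875364198235)] [np.float64(584.8977058192016), np.float64(112.35691033620411)]
 rail 76 yaw 1.1793694 ends [np.float64(535.8987081696807), np.float64(47.18670680111748)] [np.float64(553.0953157375351), np.float64(88.85284064677765)]
 rail 202 yaw 0.2213779 ends [np.float64(477.3018236534663), np.float64(-31.26269127000061)] [np.float64(646.4785738726749), np.float64(6.813354579157831)]
 blue high 130 [585.3  67.2  67.8] [569.9  58.2  60.2] [599.6  79.6  71.3]
top grip px 444.58416748046875 224.26109313964844 (8.447914123535156, 19.090953826904297) 86.18592071533203 z28 [ 616.8 -221.8   28. ] cloud med [ 617.1 -222.9   27.6] [19.2 27.6 33.2]
 top mean [ 617.7 -222.3   28. ] 145Traceback (most recent call last):
  File "m.py", line 15, in <module>
    v,u=np.nonzero(l==i);W=np.array([atz(c,q,24) for q in zip(u,v)])[:,:2]
                                     ~~~^^^^^^^^
  File "h.py", line 7, in atz
    o,d=ray(cam,uv);return o+d*(z-o[2])/d[2]
        ~~~^^^^^^^^
  File "h.py", line 4, in ray
    c=vision.calibration(cam);K=np.array(c["mtx"]);T=np.array(c["extrinsics"])
ValueError: time passes only in moves, steps and waits
```

```bash
python3 - <<'E'
s=open('h.py').read()
s=s.replace("def ray","import functools\n@functools.lru_cache\ndef cal(cam):\n    c=vision.calibration(cam);return np.array(c['mtx']),np.array(c['extrinsics'])\ndef ray",1)
s=s.replace('c=vision.calibration(cam);K=np.array(c["mtx"]);T=np.array(c["extrinsics"])','K,T=cal(cam)')
open('h.py','w').write(s)
m=open('m.py').read().replace("hsv[...,2]<95)","hsv[...,2]<75)")
m=m.replace('    for lo in(60,):','''    lg=~b&(hsv[...,1]<60)&(P[...,2]>50)&(P[...,2]<76)&(P[...,0]>540)&(P[...,0]<680)&(P[...,1]>0)&(P[...,1]<150)
    n,l,s,cen=cv2.connectedComponentsWithStats(lg.astype(np.uint8))
    for i in range(1,n):
        if s[i,4]>8: q=P[l==i];print(" lug",s[i,4],cen[i],q.mean(0),q.min(0),q.max(0))
    for lo in(60,):''')
open('m.py','w').write(m)
E
cat h.py | head -12; python3 m.py
```

```text
import numpy as np,cv2
from rig import r,vision
import functools
@functools.lru_cache
def cal(cam):
    c=vision.calibration(cam);return np.array(c['mtx']),np.array(c['extrinsics'])
def ray(cam,uv):
    K,T=cal(cam)
    d=T[:3,:3]@np.linalg.solve(K,[uv[0],uv[1],1]);return T[:3,3],d
def atz(cam,uv,z):
    o,d=ray(cam,uv);return o+d*(z-o[2])/d[2]
def tri(a,b):
side grip px 437.39263916015625 372.9341735839844 (31.49920654296875, 15.016251564025879) 65.224853515625 z28 [ 617.7 -227.2   28. ] cloud med [ 616.8 -228.2   27.9] [20.6 27.9 29.9]
 top mean [ 616.9 -226.4   27.9] 324
 rail 355 yaw 1.3481706 ends [np.float64(613.9914081972347), np.float64(42.863725847067364)] [np.float64(633.2539212619714), np.float64(127.95370610037784)]
 rail 71 yaw 0.3472145 ends [np.float64(556.7351985028745), np.float64(105.45006711559715)] [np.float64(583.031036244144), np.float64(114.96587429622004)]
 rail 1316 yaw -0.5829092 ends [np.float64(430.6592216982757), np.float64(82.81250356869427)] [np.float64(579.4614134087974), np.float64(-15.297902815519052)]
 lug 166 [340.1 214.3] [609.9  92.4  65.2] [592.
[... 446 characters left out ...]
.2 27.6 33.2]
 top mean [ 617.7 -222.3   28. ] 145
 rail 267 yaw 0.22545914 ends [np.float64(435.6864328517457), np.float64(-13.313296115881652)] [np.float64(603.6667929187903), np.float64(25.214447021093132)]
 rail 215 yaw 0.2195341 ends [np.float64(431.1252814760018), np.float64(83.52503692357305)] [np.float64(583.7948933964013), np.float64(117.59024986323263)]
 lug 79 [323.1 218.7] [618.4  57.2  68.6] [602.5  50.5  50.6] [636.2  64.3  75.6]
 lug 73 [306.5 222.1] [610.1  94.   69.3] [593.3  86.   51.9] [628.4 102.1  75.3]
 lug 16 [318.  252.6] [543.5  67.6  57.1] [540.1  63.1  52.9] [547.8  72.1  61.9]
 blue high 185 [526.   56.1  70.4] [470.6   7.6  60.5] [597.8  82.   79.7]
(780, 570, 3)
```

View pics/crop1.png

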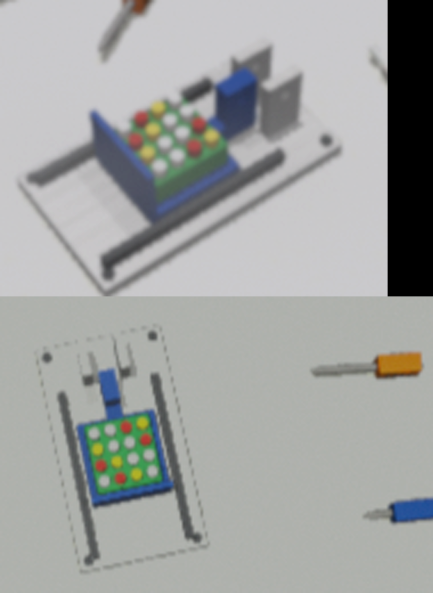

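The crops show the dock yawed about +0.22 rad, with the sled's tongue short of the lugs and the target pin to the right of the dock with its rod pointing at it. First I'll push the sled with the fingers shut.

```bash
cat >> h.py <<'E'
from scipy.spatial.transform import Rotation as Ro
YAW=.222;C=np.array([613.8,75.2]);EX=np.array([np.cos(YAW),np.sin(YAW)]);EY=np.array([-EX[1],EX[0]])
def dock(x,y): return C+(x-60)*EX+y*EY
def undock(p): d=np.array(p[:2])-C;return np.array([d@EX+60,d@EY,*p[2:]])
def go(p,yaw,s=None):
    s=s or r.sense();R=Ro.from_euler('xyz',s["tcp_rot"]);
    d=R.inv().apply(np.array(p)-s["eef_pos"])/10
    rel=R.inv()*Ro.from_euler('xyz',[np.pi,0,yaw])
    print("pos",np.round(s["eef_pos"],1),"rot",np.round(s["tcp_rot"],3),"t",round(s["clock"],2),"F",np.round(s["contact_force"],1),"-> delta cm",np.round(d,2),"rotvec",np.round(rel.as_rotvec(),3))
E
python3 -c "
from h import *
p=dock(-118,0);print(p)
go([*p,200],YAW+np.pi/2)
a=atz('top',(444.6,224.3),28);b=atz('top',(407.7,229.1),14);print(a,b)
a=atz('side',(437.4,372.9),24);b=atz('side',(399.6,329.2),14);print(a,b)
"
```

```text
[440.16829113  36.00778552]
pos [239.8 577.1 231.3] rot [-3.142  0.     2.748] t 1.0 F [-0.1  0.4  0.4] -> delta cm [-39.27 -42.28   3.13] rotvec [-0.     0.     0.955]
[ 616.72534746 -221.83859738   28.        ] [ 607.18128415 -138.85379307   14.        ]
[ 619.40025489 -225.91762002   24.        ] [ 609.30778846 -135.00571957   14.        ]
```

Call:
{"method": "play_rows", "body": {"steps": [{"delta_pos":[-4,-4.3,0.3],"yaw":0.12,"jaw":0},{"delta_pos":[-8,-8.6,0.6],"yaw":0.24,"jaw":0},{"delta_pos":[-12,-12.9,0.9],"yaw":0.36,"jaw":0},{"delta_pos":[-16,-17.2,1.2],"yaw":0.48,"jaw":0},{"delta_pos":[-20,-21.5,1.5],"yaw":0.6,"jaw":0},{"delta_pos":[-24,-25.8,1.8],"yaw":0.72,"jaw":0},{"delta_pos":[-28,-30.1,2.1],"yaw":0.84,"jaw":0},{"delta_pos":[-32,-34.4,2.4],"yaw":0.955,"jaw":0}]}}

```text
clock: 1.8
eef_pos: [379.2, 200.9, 211.1]
tcp_rot: [3.141, -0.0, 1.788]
contact_force: [1.0, 0.1, 0.5]
opening: -0.001
grasp_force: 0.0
```

```bash
python3 -c "
from h import *
go([*dock(-118,0),130],YAW+np.pi/2)"
```

```text
pos [379.2 200.9 211.1] rot [ 3.141 -0.     1.788] t 1.8 F [1.  0.1 0.5] -> delta cm [-17.42   2.38   8.11] rotvec [ 0.001 -0.    -0.004]
```

Call:
{"method": "play_rows", "body": {"steps": [{"delta_pos":[-4.3,0.6,1],"yaw":0,"jaw":0},{"delta_pos":[-8.6,1.2,2],"yaw":0,"jaw":0},{"delta_pos":[-13,1.8,4],"yaw":0,"jaw":0},{"delta_pos":[-17.4,2.4,6],"yaw":0,"jaw":0},{"delta_pos":[-17.4,2.4,9],"yaw":0,"jaw":0},{"delta_pos":[-17.4,2.4,12],"yaw":0,"jaw":0},{"delta_pos":[-17.4,2.4,15],"yaw":0,"jaw":0},{"delta_pos":[-17.4,2.4,17],"yaw":0,"jaw":0}]}}

```text
clock: 2.6
eef_pos: [440.0, 37.9, 39.3]
tcp_rot: [-3.14, -0.0, 1.792]
contact_force: [-0.1, 0.5, 0.5]
opening: -0.004
grasp_force: 0.0
```

```bash
python3 -c "
from h import *
go([*dock(-70,0),42],YAW+np.pi/2);print(undock(r.sense()['eef_pos']))
im,d=vision.grab_frame('side');k=im[150:350,180:440,::-1];cv2.imwrite('pics/p1.png',cv2.convertScaleAbs(cv2.resize(k,None,fx=3,fy=3,interpolation=cv2.INTER_CUBIC),alpha=1.4))"
```

```text
pos [440.   37.9  39.3] rot [-3.14  -0.     1.792] t 2.6 F [-0.1  0.5  0.5] -> delta cm [-0.19  4.78 -0.28] rotvec [-0.001 -0.    -0.001]
[-117.75881175    1.8863879    39.29579167]
```

View pics/p1.png

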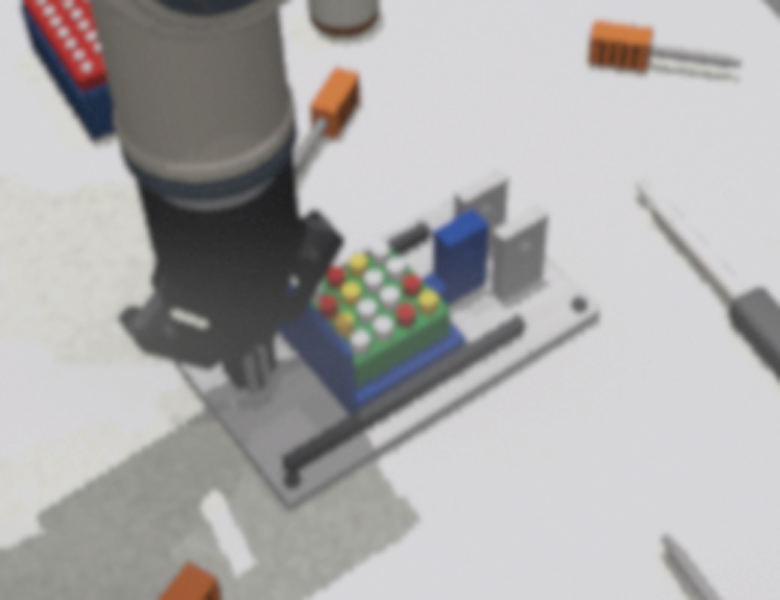

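The fingers stand shut behind the push plate, and the finger knuckles are above the rack. I'll push a little higher for clearance.

Call:
{"method": "play_rows", "body": {"steps": [{"delta_pos":[-0.2,0.5,-1.2],"yaw":0,"jaw":0},{"delta_pos":[-0.2,1.2,-1.2],"yaw":0,"jaw":0},{"delta_pos":[-0.2,1.8,-1.2],"yaw":0,"jaw":0},{"delta_pos":[-0.2,2.4,-1.2],"yaw":0,"jaw":0},{"delta_pos":[-0.2,3.0,-1.2],"yaw":0,"jaw":0},{"delta_pos":[-0.2,3.6,-1.2],"yaw":0,"jaw":0},{"delta_pos":[-0.2,4.2,-1.2],"yaw":0,"jaw":0},{"delta_pos":[-0.2,4.6,-1.2],"yaw":0,"jaw":0}]}}

```text
clock: 3.45
eef_pos: [486.2, 46.6, 52.8]
tcp_rot: [-3.141, -0.0, 1.793]
contact_force: [-2.6, -0.8, 1.1]
opening: 0.002
grasp_force: 1.1
```

Call:
{"method": "play_rows", "body": {"steps": [{"delta_pos":[0,0.1,0],"yaw":0,"jaw":0},{"delta_pos":[0,0.2,0],"yaw":0,"jaw":0},{"delta_pos":[0,0.3,0],"yaw":0,"jaw":0},{"delta_pos":[0,0.4,0],"yaw":0,"jaw":0},{"delta_pos":[0,0.5,0],"yaw":0,"jaw":0},{"delta_pos":[0,0.6,0],"yaw":0,"jaw":0},{"delta_pos":[0,0.6,0],"yaw":0,"jaw":0},{"delta_pos":[0,0.6,0],"yaw":0,"jaw":0}]}}

```text
clock: 4.25
eef_pos: [491.8, 47.7, 52.9]
tcp_rot: [3.141, 0.0, 1.793]
contact_force: [-1.1, 0.3, -0.6]
opening: -0.001
grasp_force: 0.7
```

```bash
cat > s.py <<'E'
from h import *
np.set_printoptions(precision=1,suppress=True)
s=r.sense();print("tcp dock",undock(s['eef_pos']),s['contact_force'])
for c in("side","top"):
    im,d=vision.grab_frame(c);P=cloud(c,d);hsv=cv2.cvtColor(im,cv2.COLOR_RGB2HSV)
    b=(hsv[...,0]>95)&(hsv[...,0]<130)&(hsv[...,1]>120)&(P[...,2]>60)&(P[...,2]<78)
    D=np.array([undock(p) for p in P[b]]) if b.any() else np.zeros((0,3))
    D=D[(abs(D[:,1])<13)&(D[:,0]>5)&(D[:,0]<90)]
    print(c,"tongue",len(D),D.mean(0) if len(D) else '',np.percentile(D,[3,97],0) if len(D) else '')
    for n in ("tongue_hole","lug_near","lug_far"):
        for x in vision.landmark_of(c,n)[:1]: print(n,round(x["conf"],2),np.array(x["uv"]),undock(atz(c,x["uv"],55)))
E
python3 s.py
```

```text
tcp dock [-65.    0.   52.9] [-1.1  0.3 -0.6]
side tongue 120 [54.7 -0.4 68. ] [[42.7 -7.7 62. ]
 [70.1  7.6 70.4]]
tongue_hole 0.69 [345.  220.9] [63.   6.6 55. ]
lug_near 0.81 [356.6 233.9] [ 59.7 -30.7  55. ]
lug_far 0.91 [341.1 212.6] [70.3 27.5 55. ]
top tongue 83 [56.9  0.6 69.1] [[44.1 -6.3 64.7]
 [70.1  7.5 74.1]]
tongue_hole 0.54 [316.3 223.2] [56.3 -2.1 55. ]
lug_near 0.62 [328.  220.3] [ 57.3 -29.2  55. ]
lug_far 0.73 [303.4 226.5] [55.  27.8 55. ]
```

Call:
{"method": "play_rows", "body": {"steps": [{"delta_pos":[0,0.1,0],"yaw":0,"jaw":0},{"delta_pos":[0,0.2,0],"yaw":0,"jaw":0},{"delta_pos":[0,0.3,0],"yaw":0,"jaw":0},{"delta_pos":[0,0.3,0],"yaw":0,"jaw":0},{"delta_pos":[0,0.4,0],"yaw":0,"jaw":0},{"delta_pos":[0,0.4,0],"yaw":0,"jaw":0},{"delta_pos":[0,0.4,0],"yaw":0,"jaw":0},{"delta_pos":[0,0.4,0],"yaw":0,"jaw":0}]}}

```text
clock: 5.45
eef_pos: [494.8, 48.4, 52.8]
tcp_rot: [-3.14, -0.0, 1.793]
contact_force: [-5.6, -1.6, 4.6]
opening: 0.0
grasp_force: 2.7
```

Call:
{"method": "play_rows", "body": {"steps": [{"delta_pos":[0,0.1,0],"yaw":0,"jaw":0},{"delta_pos":[0,0.2,0],"yaw":0,"jaw":0},{"delta_pos":[0,0.2,0],"yaw":0,"jaw":0},{"delta_pos":[0,0.2,0],"yaw":0,"jaw":0},{"delta_pos":[0,0.2,0],"yaw":0,"jaw":0},{"delta_pos":[0,0.2,0],"yaw":0,"jaw":0},{"delta_pos":[0,0.2,0],"yaw":0,"jaw":0},{"delta_pos":[0,0.2,0],"yaw":0,"jaw":0}]}}

```text
clock: 6.25
eef_pos: [494.8, 48.5, 52.6]
tcp_rot: [-3.136, -0.0, 1.793]
contact_force: [-11.4, -2.6, 8.4]
opening: -0.002
grasp_force: 5.7
```

```bash
python3 s.py
```

```text
tcp dock [-61.9   0.2  52.6] [-11.4  -2.6   8.4]
side tongue 116 [58.1 -0.4 68.2] [[45.7 -7.4 61.9]
 [72.9  7.9 70.6]]
tongue_hole 0.88 [346.8 219.2] [68.3  8.  55. ]
lug_near 0.64 [359. 231.] [ 67.6 -27.9  55. ]
lug_far 0.66 [342.3 215.3] [67.8 20.7 55. ]
top tongue 74 [61.4  0.7 69.2] [[49.4 -6.2 64. ]
 [73.1  7.5 74.1]]
tongue_hole 0.42 [317.7 220.2] [62.4 -6.6 55. ]
lug_near 0.85 [325.6 218.3] [ 62.9 -24.9  55. ]
lug_far 0.95 [304.  224.2] [59.9 25.4 55. ]
```

The sled is home: the force rises and the tool no longer moves. Now back off, rise and go over to the pin.

Call:
{"method": "play_rows", "body": {"steps": [{"delta_pos":[0,-1.5,0],"yaw":0,"jaw":0},{"delta_pos":[0,-3,0],"yaw":0,"jaw":0},{"delta_pos":[0,-3,-3],"yaw":0,"jaw":20},{"delta_pos":[0,-3,-6.5],"yaw":0,"jaw":40},{"delta_pos":[0,-3,-10],"yaw":0.02,"jaw":60},{"delta_pos":[-4,-2,-11],"yaw":0.05,"jaw":60},{"delta_pos":[-8,-0.5,-11],"yaw":0.1,"jaw":60},{"delta_pos":[-12,1,-11],"yaw":0.109,"jaw":60}]}}

```text
clock: 7.45
eef_pos: [535.7, -67.0, 164.3]
tcp_rot: [3.138, 0.001, 1.683]
contact_force: [0.3, 0.4, 0.4]
opening: 0.599
grasp_force: 0.0
```

```bash
python3 -c "
from h import *
go([617.7,-224,100],1.684);print(r.sense()['opening'])"
```

```text
pos [535.7 -67.  164.3] rot [3.138e+00 1.000e-03 1.683e+00] t 7.45 F [0.3 0.4 0.4] -> delta cm [-16.51   6.37   6.46] rotvec [ 0.004  0.001 -0.001]
0.5994792609176302
```

Call:
{"method": "play_rows", "body": {"steps": [{"delta_pos":[-4,1.6,1],"yaw":0,"jaw":60},{"delta_pos":[-8,3.2,2],"yaw":0,"jaw":60},{"delta_pos":[-12,4.8,3],"yaw":0,"jaw":60},{"delta_pos":[-16.5,6.4,5],"yaw":0,"jaw":60},{"delta_pos":[-16.5,6.4,8],"yaw":0,"jaw":60},{"delta_pos":[-16.5,6.4,11],"yaw":0,"jaw":60},{"delta_pos":[-16.5,6.4,11.5],"yaw":0,"jaw":60},{"delta_pos":[-16.5,6.4,11.5],"yaw":0,"jaw":60}]}}

```text
clock: 8.25
eef_pos: [615.6, -222.3, 47.2]
tcp_rot: [-3.14, -0.001, 1.684]
contact_force: [-0.1, 0.4, -0.1]
opening: 0.598
grasp_force: 0.0
```

```bash
python3 -c "
from h import *
go([617.7,-224,4],1.684)
a,d=vision.grab_frame('side');b,d=vision.grab_frame('top')
f=lambda k:cv2.convertScaleAbs(cv2.resize(k[:,:,::-1],(400,400),interpolation=cv2.INTER_CUBIC),alpha=1.4)
cv2.imwrite('pics/p2.png',np.hstack([f(a[300:430,350:480]),f(b[170:270,390:490])]))"
```

```text
pos [ 615.6 -222.3   47.2] rot [-3.140e+00 -1.000e-03  1.684e+00] t 8.25 F [-0.1  0.4 -0.1] -> delta cm [-0.19  0.19  4.32] rotvec [-0.001 -0.001 -0.   ]
```

View pics/p2.png

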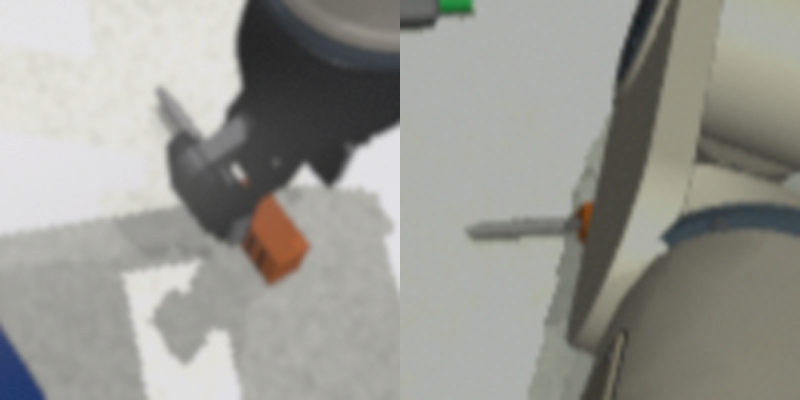

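The open fingers straddle the grip (orange at about (275,240) in the left crop), so I'll descend and close.

Call:
{"method": "play_rows", "body": {"steps": [{"delta_pos":[-0.2,0.2,1.2],"yaw":0,"jaw":60},{"delta_pos":[-0.2,0.2,2.4],"yaw":0,"jaw":60},{"delta_pos":[-0.2,0.2,3.4],"yaw":0,"jaw":60},{"delta_pos":[-0.2,0.2,4.1],"yaw":0,"jaw":60},{"delta_pos":[-0.2,0.2,4.2],"yaw":0,"jaw":60},{"delta_pos":[-0.2,0.2,4.2],"yaw":0,"jaw":30},{"delta_pos":[-0.2,0.2,4.2],"yaw":0,"jaw":10},{"delta_pos":[-0.2,0.2,4.2],"yaw":0,"jaw":10}], "grip_force": 50}}

```text
clock: 9.15
eef_pos: [618.7, -224.5, 6.4]
tcp_rot: [3.141, 0.001, 1.684]
contact_force: [-0.1, 0.5, -1.1]
opening: 0.221
grasp_force: 48.5
```

Call:
{"method": "play_rows", "body": {"steps": [{"delta_pos":[0,0,0],"yaw":0,"jaw":5},{"delta_pos":[0,0,0],"yaw":0,"jaw":5},{"delta_pos":[0,0,0],"yaw":0,"jaw":5},{"delta_pos":[0,0,0],"yaw":0,"jaw":5},{"delta_pos":[0,0,-2],"yaw":0,"jaw":5},{"delta_pos":[0,0,-4],"yaw":0,"jaw":5},{"delta_pos":[0,0,-7],"yaw":0,"jaw":5},{"delta_pos":[0,0,-10],"yaw":0,"jaw":5}]}}

```text
clock: 9.95
eef_pos: [617.3, -224.0, 106.0]
tcp_rot: [-3.14, -0.001, 1.684]
contact_force: [0.1, -0.3, -0.9]
opening: 0.226
grasp_force: 48.6
```

```bash
python3 -c "
from h import *
go([*dock(60,-145),95],YAW+np.pi/2);print(r.sense()['opening'])"
```

```text
pos [ 617.3 -224.   106. ] rot [-3.140e+00 -1.000e-03  1.684e+00] t 9.95 F [ 0.1 -0.3 -0.9] -> delta cm [15.35  4.6   1.1 ] rotvec [-0.002 -0.001 -0.109]
0.22587317830175754
```

Call:
{"method": "play_rows", "body": {"steps": [{"delta_pos":[2,0.6,0],"yaw":-0.02,"jaw":5},{"delta_pos":[5,1.5,0.5],"yaw":-0.05,"jaw":5},{"delta_pos":[8,2.5,1.5],"yaw":-0.08,"jaw":5},{"delta_pos":[11,3.5,3],"yaw":-0.109,"jaw":5},{"delta_pos":[14,4.3,4.5],"yaw":-0.109,"jaw":5},{"delta_pos":[15.35,4.6,5.8],"yaw":-0.109,"jaw":5},{"delta_pos":[15.35,4.6,5.85],"yaw":-0.109,"jaw":5},{"delta_pos":[15.35,4.6,5.85],"yaw":-0.109,"jaw":5}]}}

```text
clock: 10.75
eef_pos: [646.1, -67.1, 47.0]
tcp_rot: [-3.14, 0.0, 1.793]
contact_force: [0.1, 0.8, -0.5]
opening: 0.222
grasp_force: 48.6
```

```bash
cat > v.py <<'E'
import sys
from h import *
np.set_printoptions(precision=1,suppress=True)
go([*dock(60,-145),47.4],YAW+np.pi/2);print(undock(r.sense()['eef_pos']))
ims={}
for c in("side","top"):
    im,d=vision.grab_frame(c);ims[c]=im;P=cloud(c,d)
    for n in ("pin_tip","lug_near","pin_shoulder"):
        for x in vision.landmark_of(c,n)[:4]:
            p=undock(atz(c,x["uv"],55))
            if abs(p[0]-60)<40 and -170<p[1]<20: print(c,n,round(x["conf"],2),np.array(x["uv"]),"dock at z55",p)
cv2.imwrite('pics/%s_s.png'%sys.argv[1],ims['side'][:,:,::-1]);cv2.imwrite('pics/%s_t.png'%sys.argv[1],ims['top'][:,:,::-1])
f=lambda k:cv2.convertScaleAbs(cv2.resize(k[:,:,::-1],None,fx=5,fy=5,interpolation=cv2.INTER_CUBIC),alpha=1.4)
a=f(ims['side'][200:310,325:405]);b=f(ims['top'][170:280,300:380])
cv2.imwrite('pics/%s.png'%sys.argv[1],np.hstack([a,b]))
E
python3 v.py p3
```

```text
pos [646.1 -67.1  47. ] rot [-3.1  0.   1.8] t 10.75 F [ 0.1  0.8 -0.5] -> delta cm [ 0.1 -0.  -0. ] rotvec [-0.  0.  0.]
[  60.2 -145.9   47. ]
side pin_tip 0.49 [364.5 244.8] dock at z55 [ 54.6 -58.7  55. ]
side lug_near 0.56 [357.1 233.6] dock at z55 [ 60.9 -30.7  55. ]
side pin_shoulder 0.48 [392.7 265.2] dock at z55 [  63.5 -121.6   55. ]
top pin_tip 0.59 [337.6 217.2] dock at z55 [ 59.8 -51.9  55. ]
top lug_near 0.84 [325.8 217.5] dock at z55 [ 64.6 -25.7  55. ]
```

View pics/p3.png

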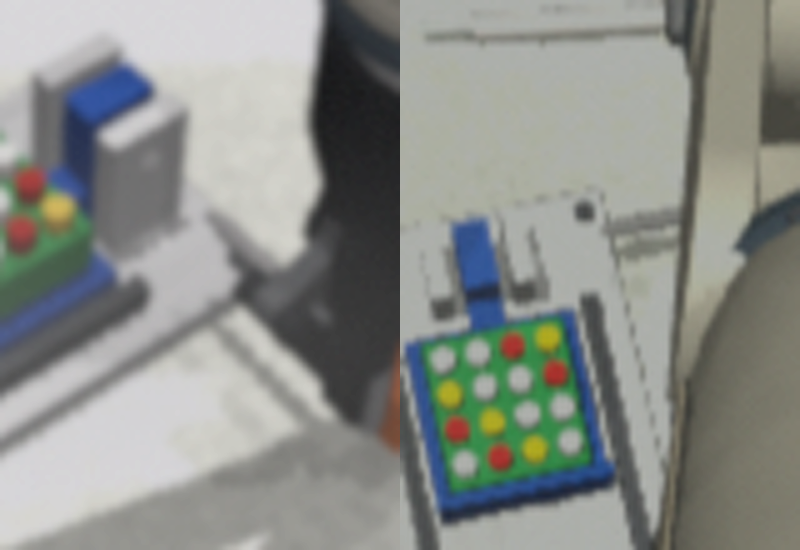

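In the side crop the near hole is at about (149,158), which is full-image (355,231.6), and the rod tip is at about (213,212), which is (367.6,242.4). In the top crop the rod runs at about (610–680,220). I'll compare these with the projected expectations.

```bash
cat >> h.py <<'E'
def proj(c,p):
    K,T=cal(c);q=K@(T[:3,:3].T@(np.asarray(p)-T[:3,3]));return q[:2]/q[2]
E
python3 - <<'E'
from h import *
np.set_printoptions(precision=1,suppress=True)
W=lambda x,y,z:np.array([*dock(x,y),z])
for c in("side","top"):
    for n,p in dict(hole=(60,-24,55),lugTopInnerNear=(43,-24,70),lugTopFar=(77,-24,70),tip=(60,-57.9,55),rod80=(60,-80,55)).items(): print(c,n,proj(c,W(*p)))
    for k,e in enumerate(np.eye(3)): print("d/mm*5",proj(c,W(60,-57.9,55)+5*np.array([*(EX*e[0]+EY*e[1]),e[2]]))-proj(c,W(60,-57.9,55)))
# zoom
a=cv2.imread('pics/p3_s.png')[212:262,340:400];b=cv2.imread('pics/p3_t.png')[200:232,315:365]
f=lambda k:cv2.convertScaleAbs(cv2.resize(k,(400,int(400*k.shape[0]/k.shape[1])),interpolation=cv2.INTER_CUBIC),alpha=1.5)
a,b=f(a),f(b);h=max(a.shape[0],b.shape[0])
g=lambda k:cv2.copyMakeBorder(k,0,h-k.shape[0],0,0,cv2.BORDER_CONSTANT)
cv2.imwrite('pics/p4.png',np.hstack([g(a),g(b)]))
E
```

```text
side hole [354.3 231.6]
side lugTopInnerNear [347.2 230.3]
side lugTopFar [362.1 221.7]
side tip [366.6 243.1]
side rod80 [374.9 250.9]
d/mm*5 [ 2.2 -1.3]
d/mm*5 [-1.8 -1.7]
d/mm*5 [ 0.2 -1.8]
top hole [325.5 219.6]
top lugTopInnerNear [327.1 225.6]
top lugTopFar [323.9 211. ]
top tip [340.2 216.6]
top rod80 [349.7 214.5]
d/mm*5 [-0.5 -2.1]
d/mm*5 [-2.2  0.5]
d/mm*5 [ 0.1 -0.5]
```

View pics/p4.png

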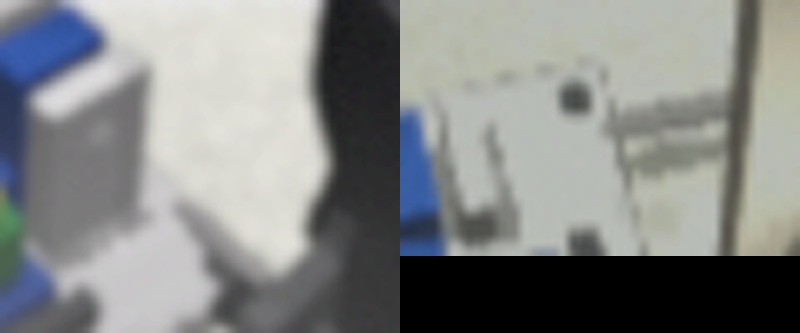

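```bash
python3 - <<'E'
from h import *
f=lambda k:cv2.convertScaleAbs(cv2.resize(k,(400,320),interpolation=cv2.INTER_CUBIC),alpha=1.6)
s=np.s_[222:262,352:402]
a=cv2.imread('pics/side0.png').astype(int);b=cv2.imread('pics/p3_s.png').astype(int)
d=np.abs(a-b).max(2).astype(np.uint8)[s]
def mk(k):
    k=f(k)
    for p in((366.6,243.1),(374.9,250.9),(354.3,231.6)):
        cv2.circle(k,(int((p[0]+.5-352)*8),int((p[1]+.5-222)*8)),3,(0,0,255),-1)
    return k
cv2.imwrite('pics/p5.png',np.hstack([mk(cv2.cvtColor(cv2.convertScaleAbs(d,alpha=2),cv2.COLOR_GRAY2BGR)),mk(b.astype(np.uint8)[s])]))
E
```

```text
(no output)
```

View pics/p5.png

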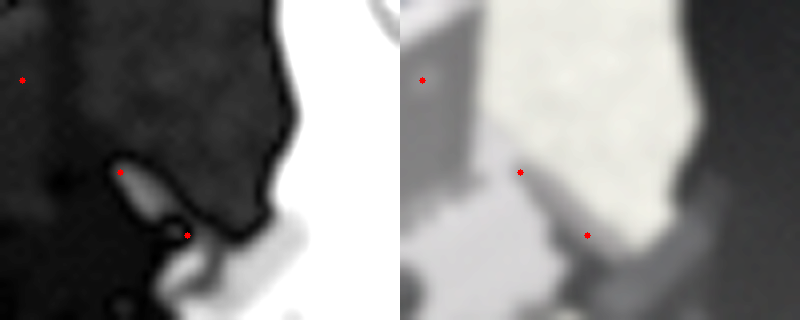

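The rod lies on the predicted line to within about 1–2 mm, inside the taper's capture range, so I'll advance slowly and watch the force.

Call:
{"method": "play_rows", "body": {"steps": [{"delta_pos":[0.8,0,0],"yaw":0,"jaw":5},{"delta_pos":[1.6,0,0],"yaw":0,"jaw":5},{"delta_pos":[2.4,0,0],"yaw":0,"jaw":5},{"delta_pos":[2.9,0,0],"yaw":0,"jaw":5},{"delta_pos":[3.3,0,0],"yaw":0,"jaw":5},{"delta_pos":[3.7,0,0],"yaw":0,"jaw":5},{"delta_pos":[4.0,0,0],"yaw":0,"jaw":5},{"delta_pos":[4.0,0,0],"yaw":0,"jaw":5}]}}

```text
clock: 11.95
eef_pos: [637.7, -27.3, 47.4]
tcp_rot: [-3.142, -0.0, 1.793]
contact_force: [0.6, -0.9, -1.9]
opening: 0.225
grasp_force: 48.6
```

```bash
python3 v.py p6; python3 - <<'E'
from h import *
s=r.sense();print(s['contact_force'],s['wrist_torque'])
f=lambda k:cv2.convertScaleAbs(cv2.resize(k,(400,400),interpolation=cv2.INTER_CUBIC),alpha=1.6)
a=cv2.imread('pics/p6_s.png')[210:260,335:385];b=cv2.imread('pics/p6_t.png')[195:245,300:350]
cv2.imwrite('pics/p7.png',np.hstack([f(a),f(b)]))
E
```

```text
pos [637.7 -27.3  47.4] rot [-3.1 -0.   1.8] t 11.95 F [ 0.6 -0.9 -1.9] -> delta cm [-4.  -0.1 -0. ] rotvec [-0. -0.  0.]
[  60.7 -105.2   47.4]
side lug_near 0.8 [359.5 234.6] dock at z55 [ 62.8 -35.1  55. ]
side pin_shoulder 0.66 [376.2 252.6] dock at z55 [ 59.4 -84.3  55. ]
top pin_tip 0.49 [324.5 219.3] dock at z55 [ 61.2 -22.   55. ]
top lug_near 0.58 [323.8 220.7] dock at z55 [ 58.4 -19.8  55. ]
[ 0.24001103  0.32129211 -1.83367834] [ 0.01992249 -0.00672876 -0.00273527]
```

View pics/p7.png

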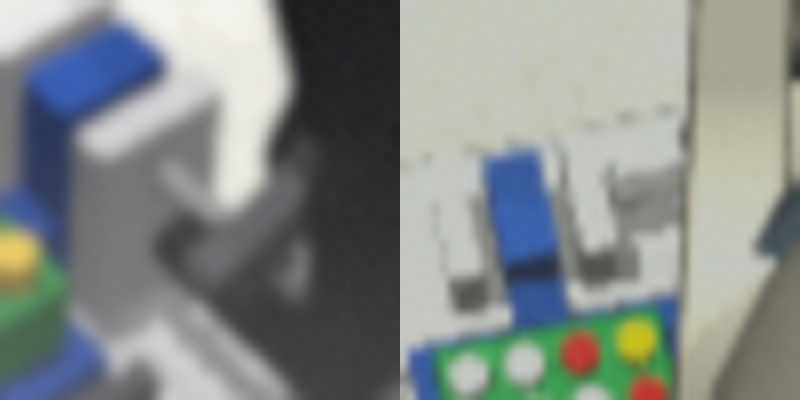

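The rod tip is in the near hole, at (165,170) in the left crop, with hardly any force. Continue.

Call:
{"method": "play_rows", "body": {"steps": [{"delta_pos":[0.4,-0.03,0],"yaw":0,"jaw":5},{"delta_pos":[0.8,-0.03,0],"yaw":0,"jaw":5},{"delta_pos":[1.2,-0.03,0],"yaw":0,"jaw":5},{"delta_pos":[1.6,-0.03,0],"yaw":0,"jaw":5},{"delta_pos":[2.0,-0.03,0],"yaw":0,"jaw":5},{"delta_pos":[2.4,-0.03,0],"yaw":0,"jaw":5},{"delta_pos":[2.7,-0.03,0],"yaw":0,"jaw":5},{"delta_pos":[2.7,-0.03,0],"yaw":0,"jaw":5}]}}

```text
clock: 13.15
eef_pos: [631.4, -0.9, 47.4]
tcp_rot: [-3.141, -0.0, 1.793]
contact_force: [-0.8, -0.2, -0.2]
opening: 0.225
grasp_force: 48.6
```

Call:
{"method": "play_rows", "body": {"steps": [{"delta_pos":[0.4,0,0],"yaw":0,"jaw":5},{"delta_pos":[0.8,0,0],"yaw":0,"jaw":5},{"delta_pos":[1.2,0,0],"yaw":0,"jaw":5},{"delta_pos":[1.6,0,0],"yaw":0,"jaw":5},{"delta_pos":[2.0,0,0],"yaw":0,"jaw":5},{"delta_pos":[2.4,0,0],"yaw":0,"jaw":5},{"delta_pos":[2.7,0,0],"yaw":0,"jaw":5},{"delta_pos":[2.7,0,0],"yaw":0,"jaw":5}]}}

```text
clock: 13.95
eef_pos: [625.5, 25.5, 47.4]
tcp_rot: [-3.142, -0.0, 1.793]
contact_force: [0.6, 0.0, -0.9]
opening: 0.22
grasp_force: 48.6
```

Call:
{"method": "play_rows", "body": {"steps": [{"delta_pos":[0.1,0,0],"yaw":0,"jaw":5},{"delta_pos":[0.2,0,0],"yaw":0,"jaw":5},{"delta_pos":[0.3,0,0],"yaw":0,"jaw":5},{"delta_pos":[0.4,0,0],"yaw":0,"jaw":5},{"delta_pos":[0.5,0,0],"yaw":0,"jaw":5},{"delta_pos":[0.5,0,0],"yaw":0,"jaw":5},{"delta_pos":[0.5,0,0],"yaw":0,"jaw":5},{"delta_pos":[0.5,0,0],"yaw":0,"jaw":5}]}}

```text
clock: 14.75
eef_pos: [624.6, 29.5, 47.4]
tcp_rot: [3.142, 0.0, 1.793]
contact_force: [0.2, -4.0, -0.7]
opening: 0.221
grasp_force: 48.5
```

```bash
python3 v.py p8
```

```text
pos [624.6  29.5  47.4] rot [3.1 0.  1.8] t 14.75 F [ 0.2 -4.  -0.7] -> delta cm [-9.8 -0.1  0. ] rotvec [0. 0. 0.]
[ 60.5 -46.9  47.4]
side lug_near 0.77 [358.4 233.4] dock at z55 [ 63.1 -31.7  55. ]
side pin_shoulder 0.71 [356.5 231. ] dock at z55 [ 64.  -25.2  55. ]
```

Call:
{"method": "play_rows", "body": {"steps": [{"delta_pos":[0.1,0,0],"yaw":0,"jaw":5},{"delta_pos":[0.2,0,0],"yaw":0,"jaw":5},{"delta_pos":[0.3,0,0],"yaw":0,"jaw":5},{"delta_pos":[0.3,0,0],"yaw":0,"jaw":5},{"delta_pos":[0.3,0,0],"yaw":0,"jaw":5},{"delta_pos":[0.3,0,0],"yaw":0,"jaw":5},{"delta_pos":[0.3,0,0],"yaw":0,"jaw":5},{"delta_pos":[0.3,0,0],"yaw":0,"jaw":5}]}}

```text
clock: 15.95
eef_pos: [624.6, 29.9, 47.5]
tcp_rot: [3.141, 0.004, 1.794]
contact_force: [3.3, -19.0, -2.1]
opening: 0.224
grasp_force: 49.2
```

It is seated at 19 N. Ease off, open and rise.

Call:
{"method": "play_rows", "body": {"steps": [{"delta_pos":[-0.2,0,0],"yaw":0,"jaw":5},{"delta_pos":[-0.25,0,0],"yaw":0,"jaw":5},{"delta_pos":[-0.25,0,0],"yaw":0,"jaw":30},{"delta_pos":[-0.25,0,0],"yaw":0,"jaw":40},{"delta_pos":[-0.25,0,0],"yaw":0,"jaw":45},{"delta_pos":[-0.25,0,0],"yaw":0,"jaw":45},{"delta_pos":[-0.25,0,0],"yaw":0,"jaw":45},{"delta_pos":[-0.25,0,0],"yaw":0,"jaw":45}]}}

```text
clock: 16.75
eef_pos: [624.4, 30.5, 47.4]
tcp_rot: [3.142, -0.0, 1.793]
contact_force: [0.0, -0.6, 1.2]
opening: 0.447
grasp_force: 0.0
```

Call:
{"method": "play_rows", "body": {"steps": [{"delta_pos":[0,0,-1],"yaw":0,"jaw":45},{"delta_pos":[0,0,-2],"yaw":0,"jaw":45},{"delta_pos":[0,0,-4],"yaw":0,"jaw":45},{"delta_pos":[0,0,-7],"yaw":0,"jaw":45},{"delta_pos":[0,0,-10],"yaw":0,"jaw":45},{"delta_pos":[-4,0,-13],"yaw":0,"jaw":45},{"delta_pos":[-8,0,-15],"yaw":0,"jaw":45},{"delta_pos":[-12,0,-15],"yaw":0,"jaw":45}]}}

```text
clock: 17.55
eef_pos: [653.2, -88.0, 202.7]
tcp_rot: [3.135, 0.003, 1.794]
contact_force: [0.5, -0.7, 0.5]
opening: 0.45
grasp_force: 0.0
```

Call:
{"method": "play_rows", "body": {"steps": [{"delta_pos":[-4,-3,0],"yaw":0,"jaw":45},{"delta_pos":[-8,-6,0],"yaw":0,"jaw":45},{"delta_pos":[-12,-9,0],"yaw":0,"jaw":45},{"delta_pos":[-15,-12,0],"yaw":0,"jaw":45},{"delta_pos":[-18,-15,0],"yaw":0,"jaw":45},{"delta_pos":[-18,-15,0],"yaw":0,"jaw":45},{"delta_pos":[-18,-15,0],"yaw":0,"jaw":45},{"delta_pos":[-18,-15,0],"yaw":0,"jaw":45}]}}

```text
clock: 18.35
eef_pos: [544.7, -294.7, 198.0]
tcp_rot: [3.141, 0.0, 1.793]
contact_force: [0.5, -0.1, -1.1]
opening: 0.449
grasp_force: 0.0
```

```bash
python3 - <<'E'
from h import *
np.set_printoptions(precision=1,suppress=True)
s=r.sense();print(s['eef_pos'],s['contact_force'])
ims=[]
for c in("side","top"):
    im,d=vision.grab_frame(c);P=cloud(c,d);hsv=cv2.cvtColor(im,cv2.COLOR_RGB2HSV)
    D=undock(P[...,:].reshape(-1,3).T[:2].T[0]) if 0 else np.stack([(P[...,:2]-C)@EX+60,(P[...,:2]-C)@EY,P[...,2]],-1)
    near=(abs(D[...,0]-60)<40)&(abs(D[...,1])<110)
    o=(hsv[...,0]<20)&(hsv[...,1]>130)&(hsv[...,2]>60)&near&(D[...,1]<-15)
    print(c,"grip",o.sum(),np.median(D[o],0),np.percentile(D[o],[3,97],0))
    b=(hsv[...,0]>95)&(hsv[...,0]<130)&(hsv[...,1]>120)&near&(abs(D[...,1])<13)&(D[...,0]>30)&(D[...,2]>60)
    print(" tongue",D[b].mean(0),np.percentile(D[b],[3,97],0))
    for x in vision.landmark_of(c,"pin_tip")[:5]:
        p=undock(atz(c,x["uv"],55))
        if abs(p[0]-60)<40 and abs(p[1])<80: print(" tip",x["conf"],p)
    q=(slice(190,260),slice(320,390)) if c=="side" else (slice(185,255),slice(285,355))
    ims.append(cv2.convertScaleAbs(cv2.resize(im[q][:,:,::-1],(400,400),interpolation=cv2.INTER_CUBIC),alpha=1.5))
cv2.imwrite('pics/p9.png',np.hstack(ims))
E
```

```text
[ 544.7 -294.7  198. ] [ 0.5 -0.1 -1.1]
side grip 212 [ 59.5 -47.9  65. ] [[ 51.7 -68.8  60.4]
 [ 68.6 -28.5  68.3]]
 tongue [58.3 -0.3 68.1] [[46.  -7.8 63.3]
 [72.3  7.7 70.1]]
 tip 0.22 [ 59.6 -31.2  55. ]
top grip 180 [ 59.2 -46.9  64.9] [[ 51.1 -67.1  47.4]
 [ 70.3 -27.3  70.9]]
 tongue [59.7  0.8 69.3] [[47.2 -6.3 63.5]
 [73.2  7.5 73.3]]
 tip 0.74 [60.5 41.4 55. ]
```

View pics/p9.png

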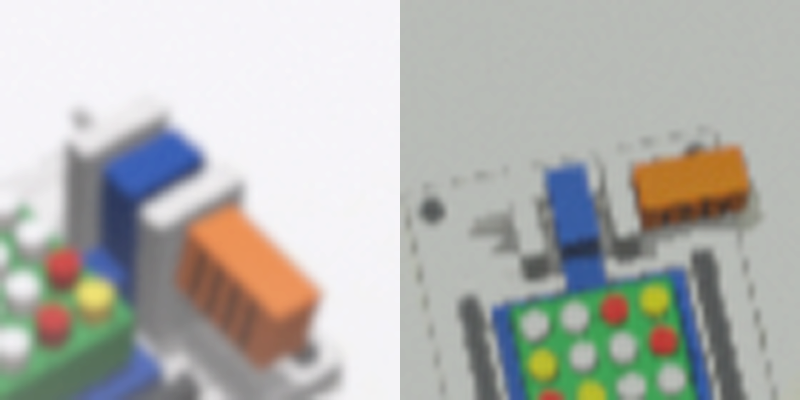

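The grip sits against the near lug (about (240,280) on the left) and the tip stands out of the far lug (about (490,230) on the right), at about 41 mm in dock y. I'll hand it in.

```bash
python3 -c "
from rig import r
print(r.sign_off())"
```

```text
the job is handed in; nothing more can be done
None
```

The job is handed in: the sled is home against its stop and the long pin is through all three holes, grip against the near lug and let go; the judge's result was not shown to me.

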